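# Hold a glued paper relief in the bench press

### The arm

A 6-joint arm with a two-finger parallel gripper is mounted at the origin on the work surface. World frame = base frame: x ahead of the robot, y to its left, z up, the work surface at z = 0. Lengths are in m, angles in rad, forces in N, time in s.
With the tool pointing down it reaches from about 0.225 to 0.875 m from the base axis. Payload 3.4 kg.
Tool frame: the origin (TCP) lies at the very end of the fingers, on their centre line; the grasp point (between the pads) lies 19 mm behind it; z points along the fingers, y is the line along which they close (so a half turn about z gives the same grasp; the last joint's range is limited). The gripper opens to 85 mm and grips with 20 to 120 N. Pads are 22 mm wide; open, the fingers measure 114 mm over their backs; the gripper's body (76 mm by 85 mm) begins 54 mm behind the grasp point. The pads swing forward as they close: fully open they stand 13 mm farther back than shut.
Start: joints at [1.081, 0.276, 1.505, -0, 1.361, -0.121], TCP at [0.207, 0.536, 0.231] pointing down, gripper open.
Joint ranges: [-2.89, 2.89], [-0.75, 2.08], [0.22, 2.7], [-1.18, 4.32], [0.11, 2.71], [-2.7, 2.7]. Speed limits (rad/s): [2.57, 2.57, 3.14, 3.14, 3.14, 3.14].

### API

Orientations are given as a unit quaternion [w, x, y, z].
In Python, from rig import manip gives the robot as it stands. The module is installed in compiled form; this text tells all that it offers.
- The arm moves only by the tool play_rows, never from a script. Its argument "motion" is a list of rows, each a list of 5 numbers: the shift along the tool's x, y, z in units of 40 mm (1.0 is 40 mm), then the turn about the tool's z in units of 10 degrees (1.0 is 10 degrees), then the finger opening in mm, from 0 to 85.4. A call has 1 to 5 rows; each row is the pose to reach, as a shift and turn from the pose commanded when the call began, along the tool's axes at that moment; what a row does not reach only later rows make up. A row lasts 1/8 s, in which the tool goes at most 62.5 mm and 10.7 degrees, less where a joint would pass 70% of its speed; a pose out of reach is approached as far as the arm can. A call with a gripper value outside its range is refused whole. The fingers move at their own pace and stop on an object; "newtons" is the grip in N (left out, the last holds). Time passes only in rows, so rows that repeat a pose let the fingers close. It gives the time, the measured TCP pose, the force, the opening and the grip force at its end, in the units of the state.
- manip.get_state(): the state, without advancing time (a new reading comes with each control period).
- manip.get_image(name): name is "side" or "top" or "wrist"; returns a dict with "img" (400x640x3 uint8, red, green, blue), "range_z" (400x640 float32, m along the optical axis (not along the pixel's ray), 0 where there is no reading), "fx", "fy", "cx", "cy" (pixels), "D" ([k1, k2, p1, p2, k3] as OpenCV has them; the pictures are not rectified), "R" (3x3) and "t" (3): a world point X has camera coordinates R X + t. Camera axes: x right, y down, z forward; pixel columns grow to the right and rows downward; lengths in m; the calibration is good to about 2 mm. A picture is of the moment at which its call begins.
- manip.sign_off(): hands the job in; it is judged then, once.
The state is a dict: "clock": time; "qpos": joint angles; "qd": joint speeds; "effort": joint torques, N m; "position": TCP position; "ee_rot": TCP orientation; "contact_force": force on the tool from outside, world axes, zero at the start; "moment": the same for the moment, N m; "width": finger opening in m; "gripper_force": force on a finger pad.
Only numpy, scipy, OpenCV 4.12 (cv2) and the standard library are available. Lean on these libraries where they do the work, as an engineer would, in place of code of your own. Each camera call takes 0.05 s, during which the arm holds its last target. There are 200 camera calls.

### The job

First slide the carriage along its rails by its black grip until the glued board on it is centred under the press pad, with the lever still up. Then push the lever's cross bar down until it is level with the brass pointer on the little post beside it, never clearly below it, or the paper layers are crushed, and finish while still holding it down there against its spring. Leave the carriage centred and the other things on the table where they are.

Things in the scene. Friction and masses are not known exactly. Their poses are not given: they have to be found in the camera images.
- press_base: Fixed grey base plate of the bench press, 320 x 440 x 20 mm, top 20 mm above the table. Its z is up, its y runs along the two rails, its x points from the robot's side to the hinge side. Origin on the table; the plate spans x -160 to 160, y -260 to 180 mm about it. The carriage slides along this y only.
- slide_grip (a point): Centre of the black upright grip on the -y end of the carriage: a block 30 (x) x 20 (y) x 45 (z) mm standing on the aluminium carriage plate, its top 87 mm and its foot 42 mm above the table. It is 140 mm in -y and 30 mm in -x of the board's centre. This point is on its vertical middle line, 64.5 mm above the table. Axes as the base.
- work_center (a point): Centre of the top of the plywood board (112 x 116 x 12 mm, with a thin paper relief glued on) on the carriage's +y end, 54 mm above the table. The carriage plate (124 mm wide) reaches 60 mm in +y and 155 mm in -y of it. It starts 50 to 155 mm in -y of the press axis, rubs with about 2 N, stays where left, and can travel 35 mm or more past the axis. Axes as the base.
- press_axis (a point): Point fixed in the press head, in the lever's middle plane, at the board's height, where the board's centre must come: the lever, pad and cross bar are all centred on it along y. Axes as the base.
- bar (a point): Centre of the lever's black cross bar: round, 24 mm thick, 90 mm long along y, at the lever's free end on the robot's side. At rest 172 mm above the table. It moves on an arc of 240 mm radius about the hinge, shifting 6 mm in -x on the way down. A spring lifts it: 4 to 5 N at the bar starts it down, 9 to 13 N holds it at the pointer. Nothing latches it.
- press_lever: The whole spring lever with bar and pad: 22 mm wide steel arm, grey foam pad (68 x 58 mm) on a stem under its middle. Origin on the hinge, 240 mm from the bar's centre and 120 mm above the table; axes as the base when at rest. A stop lies below the pointer, at a bar height of about 75 mm.
- marker: Brass collar (22 mm diameter, 12 mm high) fixed 94 to 117 mm above the table on a vertical 10 mm post, with a pointer 5 mm thick reaching 32 mm from the post towards the bar's end. Origin on the post's axis at the pointer's mid-height: the height the bar's centre must have. The post is 85 mm in +y of the lever's middle plane, its top 145 mm above the table.
- tape_roll: Bystander: loose paper tape roll, 66 mm outside diameter, 20 mm high, lying flat on the front strip of the base plate, on the robot's side of the carriage. Origin under its centre.
- glue_bottle: Bystander: loose white glue bottle with a cap, 44 mm diameter, 110 mm high, standing beyond the base's -y end. Origin under its centre.
- pen_cup: Bystander: loose grey empty pen cup, 72 mm diameter at the rim, 90 mm high, standing beyond the base's +y end. Origin under its centre.

How it is judged:
On the way:
1. the board is centred under the pad while the lever is still up (y of work_center in the frame of press_axis between -0.007 and 0.007 m and z of bar in the frame of marker above 0.035 m), for 0.2 s.
At the end, for the whole second after the job is handed in: The program finishes holding: the bar's centre is within 6 mm of the pointer's height, pressed there by the gripper's fingers (over 3 N), and the board's centre is within 7 mm of the press axis along the rails (y of work_center in the frame of press_axis between -0.007 and 0.007 m and z of bar in the frame of marker between -0.006 and 0.006 m and contact force between the fingers and press_lever above 3 N); the arm keeps its last pose, push and grip.
It fails at once if the bar is pushed more than 12 mm below the pointer (z of bar in the frame of marker below -0.012 m).
It fails at once if the tape roll is moved more than 30 mm (distance of tape_roll from where it was at the start of the episode above 0.03 m).
It fails at once if the glue bottle is moved more than 30 mm (distance of glue_bottle from where it was at the start of the episode above 0.03 m).
It fails at once if the pen cup is moved more than 30 mm (distance of pen_cup from where it was at the start of the episode above 0.03 m).
It also fails if it takes over 51 s, if anything falls off the work surface, if the arm or the gripper's body presses on something with over 40 N, if the wrist force passes 120 N, or if a joint passes its speed limit or range.

## Working session

There is one attempt and no reset: what is moved stays moved. The work goes in short steps, Python scripts to look and compute and a tool call to move; the robot and the scene stay as the last step left them, time stands still between calls to the robot, and variables do not carry over. Pictures are saved under pics/ and viewed, at most 10 in all, crops included, and the job is handed in when it is done.

Besides the shell and the picture viewer there is one more tool, called after "Emit:" by a JSON object that holds its "op" and its "data", one argument or row to a line. play_rows: Moves the arm, as the interface text tells. Its arguments: {"type":"object","properties":{"motion":{"type":"array","items":{"type":"array","items":{"type":"number"}}},"newtons":{"type":"number"}},"required":["motion"]}

```bash
mkdir -p pics
cat > h.py <<'E'
import numpy as np, cv2, pickle
from rig import manip
def shot(n):
    d=manip.get_image(n); return d
def world(d,u,v,z=None):
    K=np.array([[d['fx'],0,d['cx']],[0,d['fy'],d['cy']],[0,0,1]])
    p=cv2.undistortPoints(np.array([[[u,v]]],float),K,np.array(d['D'],float))[0,0]
    r=np.array([p[0],p[1],1.]); R=np.array(d['R']);t=np.array(d['t'])
    if z is None:
        q=d['range_z'][int(round(v)),int(round(u))]; return R.T@(r*q-t)
    c=-R.T@t; w=R.T@r; return c+w*(z-c[2])/w[2]
def proj(d,X):
    K=np.array([[d['fx'],0,d['cx']],[0,d['fy'],d['cy']],[0,0,1]])
    return cv2.projectPoints(np.array(X,float).reshape(-1,1,3),cv2.Rodrigues(np.array(d['R']))[0],np.array(d['t'],float),K,np.array(d['D'],float))[0][:,0]
E
python3 - <<'E'
from h import *
for n in('top','side'):
    d=shot(n);pickle.dump(d,open(n+'.pkl','wb'));cv2.imwrite(f'pics/{n}0.png',d['img'][:,:,::-1])
print(manip.get_state())
E
```

```text
{'clock': 0.1, 'qpos': array([ 1.08100153e+00,  2.76558987e-01,  1.50599327e+00, -2.99824528e-05,
        1.36071178e+00, -1.20964869e-01]), 'qd': array([-7.94957183e-05, -1.48395352e-03, -4.83520444e-03, -2.43214761e-04,
        1.54786734e-03,  8.93208099e-04]), 'effort': array([ 8.92915796e-04, -4.17702234e+01, -2.46403545e+01, -4.54063820e-04,
        5.77384169e-03, -1.80092758e-05]), 'position': array([0.20707661, 0.53591791, 0.23051597]), 'ee_rot': array([-2.37274638e-04,  1.83368297e-01,  9.83043930e-01, -8.01434359e-04]), 'contact_force': array([-0.00121348,  0.36237127,  0.54425479]), 'moment': array([0.00361946, 0.0695791 , 0.0352104 ]), 'gripper_force': 0.0, 'width': 0.0855748258104817}
```

View pics/top0.png

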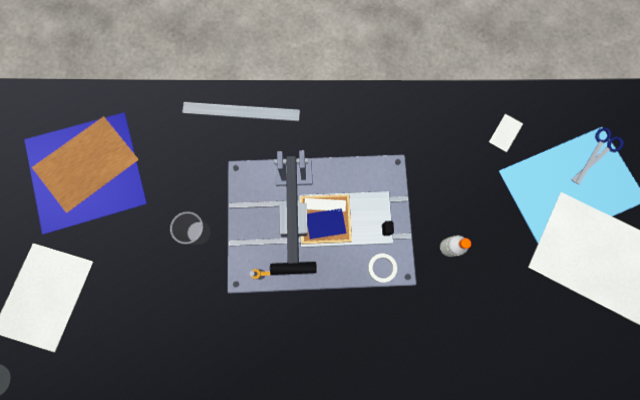

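View pics/side0.png

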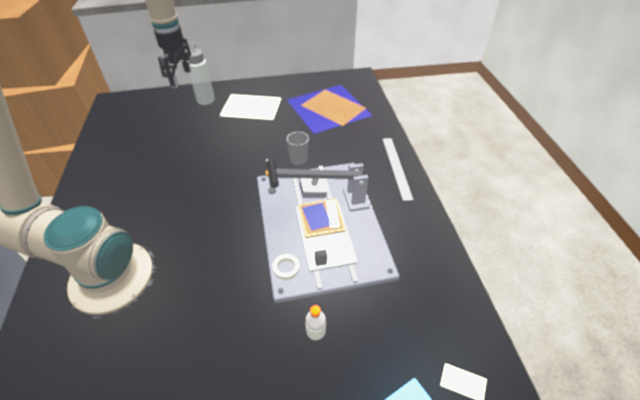

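The top view shows the press at about (320,220), with the lever along column ~292, the bar near (293,268), the black grip at (388,228), the brass marker at (260,273) and the tape at (383,268). I'll enlarge this area.

Run:
```python
from h import *
d=pickle.load(open('top.pkl','rb'))
c=d['img'][145:300,220:420,::-1]
cv2.imwrite('pics/top1.png',cv2.resize(c,None,fx=4,fy=3.8,interpolation=cv2.INTER_CUBIC) if 0 else cv2.resize(c,(776,601-1),interpolation=cv2.INTER_CUBIC))
for nm,u,v,z in [('tl',229,162,.02),('tr',404,155,.02),('br',415,284,.02),('bl',228,292,.02),('grip',388,228,.087),('barL',271,269,.172),('barR',316,267,.172),('mark',258,273,.145),('tape',383,268,.04),('bottle',464,243,.11)]:
    print(nm,world(d,u,v,z).round(4),world(d,u,v).round(4))
print(-np.array(d['R']).T@d['t'])
```

```text
tl [0.718  0.3022 0.02  ] [0.7183 0.3024 0.0192]
tr [ 0.735  -0.1319  0.02  ] [ 0.7347 -0.1317  0.0209]
br [ 0.4203 -0.1418  0.02  ] [ 0.4203 -0.1423  0.0182]
bl [0.405  0.2924 0.02  ] [0.4049 0.2932 0.0165]
grip [ 0.5431 -0.0712  0.087 ] [ 0.543 -0.071  0.088]
barL [0.4523 0.1778 0.172 ] [0.452  0.1766 0.1838]
barR [0.4556 0.09   0.172 ] [0.4605 0.0888 0.0213]
mark [0.4453 0.2068 0.145 ] [0.4462 0.2132 0.0995]
tape [ 0.4568 -0.0651  0.04  ] [ 0.4574 -0.0685  0.0212]
bottle [ 0.507  -0.2283  0.11  ] [ 0.5068 -0.2274  0.1122]
[0.430916   0.09583751 0.93081818]
```

View pics/top1.png

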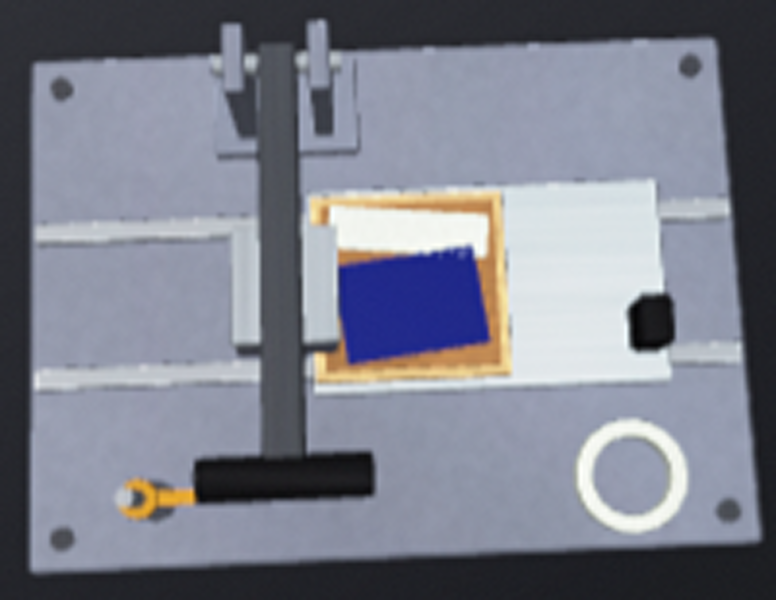

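The enlarged top view shows the lever arm (crop x≈262–303), the bar (195–373, y≈478), the carriage end edge (655,180)–(670,378), the grip top (630–673, 297–350) and the pointer (~180,496). Next I'll fit these from depth.

```bash
cat >> h.py <<'E'
YAW=0.036
C,S=np.cos(YAW),np.sin(YAW)
def tob(P): P=np.asarray(P); return np.stack([P[...,0]*C+P[...,1]*S,-P[...,0]*S+P[...,1]*C,P[...,2]],-1)
def cloud(d):
    H,W=d['range_z'].shape; u,v=np.meshgrid(np.arange(W),np.arange(H))
    K=np.array([[d['fx'],0,d['cx']],[0,d['fy'],d['cy']],[0,0,1]])
    p=cv2.undistortPoints(np.stack([u.ravel(),v.ravel()],-1).astype(float)[:,None],K,np.array(d['D'],float))[:,0]
    q=d['range_z'].ravel(); X=np.c_[p*q[:,None],q]-np.array(d['t']); X=X@np.array(d['R']); X[q==0]=np.nan
    return X.reshape(H,W,3)
E
python3 - <<'E'
from h import *
d=pickle.load(open('top.pkl','rb'))
X=cloud(d);B=tob(X)
def cr(x,y): return 220+x/3.88,145+y/3.871
w=lambda x,y,z: world(d,*cr(x,y),z)
# yaw from edges
for a,b,z in[((32,62),(716,39),.02),((30,572),(762,540),.02),((655,180),(670,378),.042)]:
    p,q=w(*a,z),w(*b,z); e=p-q; print('edge',np.degrees(np.arctan2(e[1],e[0])).round(2))
def seg(n,u0,u1,v0,v1,z0,z1):
    P=B[v0:v1,u0:u1].reshape(-1,3);W=X[v0:v1,u0:u1].reshape(-1,3);m=(P[:,2]>z0)&(P[:,2]<z1);P=P[m]
    print(n,m.sum(),'min',np.percentile(P,2,0).round(4),'max',np.percentile(P,98,0).round(4),'med',np.median(P,0).round(4),'wmed',np.median(W[m],0).round(4))
seg('bar',265,322,258,278,.165,.2)
seg('arm',280,305,160,260,.11,.2)
seg('grip',375,400,215,242,.075,.1)
seg('plate',355,398,190,246,.036,.048)
seg('board',312,355,190,248,.05,.062)
seg('ptr',246,274,264,282,.08,.16)
print(B[268:280,250:274,2].__mul__(1000).round(0).astype(int))
for n,p in [('plateR1',w(655,180,.042)),('plateR2',w(670,378,.042)),('boardR1',w(502,195,.054)),('boardR2',w(509,375,.054)),('barL',w(195,478,.172)),('barR',w(374,474,.172)),('armL',w(263,450,.172)),('armR',w(305,450,.172)),('ptr',w(180,496,.105)),('post',w(125,498,.145)),('gripR',w(673,325,.087)),('gripTop',w(650,297,.087)),('gripBot',w(650,350,.087))]: print(n,tob(p).round(4))
E
```

```text
edge 91.87
edge 92.08
edge 1.79
bar 614 min [0.4481 0.0757 0.1759] max [0.4762 0.161  0.1868] med [0.4599 0.1197 0.1831] wmed [0.4554 0.1362 0.1831]
arm 1490 min [0.4796 0.0944 0.1109] max [0.6905 0.1444 0.1769] med [0.5684 0.1182 0.1461] wmed [0.5642 0.1389 0.1461]
grip 130 min [ 0.5292 -0.1021  0.0789] max [ 0.5585 -0.0833  0.0907] med [ 0.5426 -0.092   0.087 ] wmed [ 0.5455 -0.072   0.087 ]
plate 1731 min [ 0.5137 -0.1056  0.0397] max [ 0.633  -0.0238  0.046 ] med [ 0.5756 -0.0622  0.0429] wmed [ 0.5776 -0.0414  0.0429]
board 1734 min [ 0.5193 -0.0096  0.053 ] max [0.6273 0.0765 0.0618] med [0.5711 0.0332 0.059 ] wmed [0.5701 0.0538 0.059 ]
ptr 129 min [0.4431 0.1739 0.0943] max [0.4611 0.2105 0.1474] med [0.4512 0.1987 0.1005] wmed [0.444  0.2148 0.1005]
[[                  20                   20                   18
                    18                   21                   19
                    22                   21                   21
                    22                   22                   19
                    23                   19                   22
      
[... 5685 characters left out ...]
                22                   20
                    21                   19                   20
                    20                   20                   19
                    20                   21                   18]]
plateR1 [ 0.6333 -0.1086  0.042 ]
plateR2 [ 0.5112 -0.108   0.042 ]
boardR1 [ 0.625  -0.0127  0.054 ]
boardR2 [ 0.5158 -0.0105  0.054 ]
barL [0.4595 0.1629 0.172 ]
barR [0.4577 0.0728 0.172 ]
armL [0.472  0.1284 0.172 ]
armR [0.4711 0.1072 0.172 ]
ptr [0.4524 0.1785 0.105 ]
post [0.4517 0.2022 0.145 ]
gripR [ 0.5376 -0.1027  0.087 ]
gripTop [ 0.5543 -0.0908  0.087 ]
gripBot [ 0.5237 -0.0884  0.087 ]<stdin>:18: RuntimeWarning: invalid value encountered in cast
```

Emit:
{"op": "play_rows", "data": {
  "motion": [
    [-1.15, -0.96, 0, -0.5, 60],
    [-2.3, -1.92, 0, -1.0, 60],
    [-3.45, -2.88, 0, -1.5, 60],
    [-4.6, -3.84, 0, -2.0, 60],
    [-5.75, -4.8, 0, -2.32, 60]
  ],
  "newtons": 40
}}

```text
clock: 0.72
position: [0.3531, 0.2726, 0.2311]
ee_rot: [0.0, -0.019, 1.0, -0.0]
contact_force: [0.9, -0.1, -0.2]
width: 0.0602
gripper_force: 0.0
```

Emit:
{"op": "play_rows", "data": {
  "motion": [
    [-0.64, -1.26, 0, 0, 60],
    [-1.28, -2.52, 0, 0, 60],
    [-1.92, -3.78, 0, 0, 60],
    [-2.56, -5.04, 0, 0, 60],
    [-3.2, -6.3, 0, 0, 60]
  ]
}}

```text
clock: 1.35
position: [0.4901, 0.0254, 0.2311]
ee_rot: [-0.0, -0.018, 1.0, 0.0]
contact_force: [1.1, -0.2, -0.0]
width: 0.06
gripper_force: 0.0
```

Emit:
{"op": "play_rows", "data": {
  "motion": [
    [-0.64, -1.26, 0.4, 0, 60],
    [-1.27, -2.54, 1.2, 0, 60],
    [-1.27, -2.54, 2.0, 0, 60],
    [-1.27, -2.54, 2.0, 0, 60]
  ]
}}

```text
clock: 1.85
position: [0.5417, -0.0726, 0.1483]
ee_rot: [-0.004, -0.017, 1.0, 0.001]
contact_force: [-0.5, 1.1, 0.3]
width: 0.06
gripper_force: 0.0
```

Run:
```python
from h import *
s=manip.get_state();print(s['clock'],s['position'],tob(s['position']),s['ee_rot'])
d=shot('wrist');pickle.dump(d,open('w1.pkl','wb'));cv2.imwrite('pics/w1.png',d['img'][:,:,::-1])
B=tob(cloud(d));m=(B[...,2]>.08)&(B[...,2]<.095)&(abs(B[...,0]-.542)<.03)&(abs(B[...,1]+.093)<.03)
P=B[m];print(m.sum(),np.percentile(P,2,0),np.percentile(P,98,0),np.median(P,0))
```

```text
1.85 [ 0.54172023 -0.07259447  0.14829685] [ 0.53875639 -0.09204515  0.14829685] [-0.00370691 -0.01729955  0.99984276  0.00120265]
1394 [ 0.52835941 -0.10369003  0.08196047] [ 0.55588576 -0.08484005  0.08796708] [ 0.54102893 -0.09427456  0.08645892]
```

View pics/w1.png

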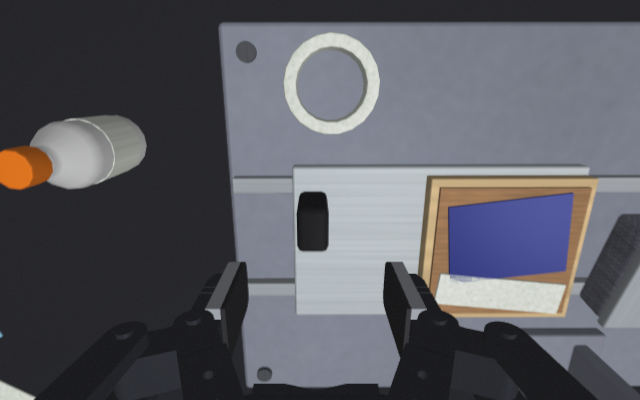

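The wrist view shows the grip at (313,221), between the open fingers and offset only by perspective. Depth puts it at base-frame (.542,-.094), which agrees with the top view, so I'll lower and grasp.

Emit:
{"op": "play_rows", "data": {
  "motion": [
    [0, 0, 0.9, 0, 60],
    [0, 0, 1.7, 0, 60],
    [0, 0, 2.3, 0, 60],
    [0, 0, 2.3, 0, 40],
    [0, 0, 2.3, 0, 20]
  ],
  "newtons": 40
}}

```text
clock: 2.52
position: [0.5455, -0.0723, 0.0612]
ee_rot: [0.002, -0.019, 1.0, -0.0]
contact_force: [-0.5, 0.7, 0.1]
width: 0.0238
gripper_force: 0.0
```

Emit:
{"op": "play_rows", "data": {
  "motion": [
    [0, 0, 0, 0, 10],
    [0, 0, 0, 0, 10],
    [0, 0, 0, 0, 10],
    [0, 0, 0, 0, 10]
  ]
}}

```text
clock: 3.02
position: [0.5455, -0.0727, 0.0615]
ee_rot: [0.002, -0.018, 1.0, -0.0]
contact_force: [-0.4, 0.1, 7.4]
width: 0.0193
gripper_force: 40.3
```

Run:
```python
from h import *
s=manip.get_state();print(s['clock'],s['position'],tob(s['position']),s['ee_rot'],s['contact_force'],s['width'],s['gripper_force'])
```

```text
3.025 [ 0.54554785 -0.07274648  0.06148416] [ 0.54257607 -0.09233482  0.06148416] [ 2.01527693e-03 -1.80654697e-02  9.99834702e-01 -3.81197152e-04] [-0.35879461  0.06476714  7.41121582] 0.019255624656858587 40.280338525772095
```

Emit:
{"op": "play_rows", "data": {
  "motion": [
    [0, 0.4, 0, 0, 10],
    [0, 0.8, 0, 0, 10],
    [0, 1.2, 0, 0, 10],
    [0, 1.5, 0, 0, 10],
    [0, 1.76, 0, 0, 10]
  ]
}}

```text
clock: 3.65
position: [0.543, -0.0025, 0.0615]
ee_rot: [0.002, -0.018, 1.0, -0.001]
contact_force: [-1.1, -1.9, 7.6]
width: 0.0191
gripper_force: 40.2
```

Emit:
{"op": "play_rows", "data": {
  "motion": [
    [0, 0, 0, 0, 10],
    [0, 0, 0, 0, 10],
    [0, 0, 0, 0, 10]
  ]
}}

```text
clock: 4.03
position: [0.543, -0.0017, 0.0614]
ee_rot: [0.002, -0.018, 1.0, 0.0]
contact_force: [-1.4, 2.0, 7.2]
width: 0.0191
gripper_force: 40.3
```

Run:
```python
from h import *
s=manip.get_state();print(s['clock'],s['position'],tob(s['position']),s['ee_rot'],s['contact_force'],s['width'],s['gripper_force'])
d=shot('top');pickle.dump(d,open('t2.pkl','wb'))
c=d['img'][145:300,220:420,::-1]
cv2.imwrite('pics/t2.png',cv2.resize(c,(776,600),interpolation=cv2.INTER_CUBIC))
```

```text
4.025 [ 0.54296518 -0.00168011  0.06144573] [ 0.54255291 -0.02122155  0.06144573] [ 2.00931012e-03 -1.80477652e-02  9.99835074e-01  2.54392450e-04] [-1.38610797  1.97096182  7.16335669] 0.01907386220228355 40.310025215148926
```

View pics/t2.png

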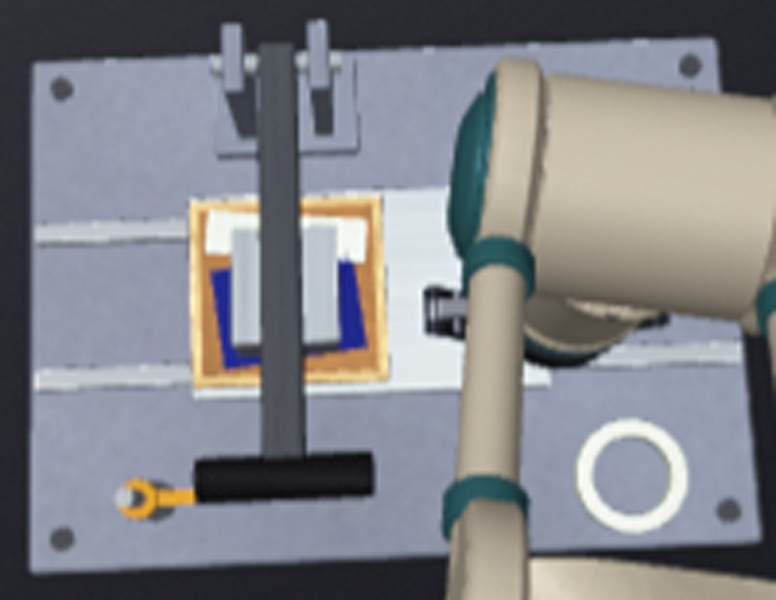

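The view shows the board's outer edges at crop x≈191–193 and 383–388, straddling the lever. I'll check the numbers and release in the same go.

Run:
```python
from h import *
d=pickle.load(open('t2.pkl','rb'))
def w(x,y,z): return tob(world(d,220+x/3.88,145+y/3.871,z)).round(4)
for p in [(190,200),(193,385),(384,196),(388,380)]: print(w(*p,.054))
print('bar',w(195,478,.172),w(374,474,.172))
B=tob(cloud(d));M=(B[...,2]>.049)&(B[...,2]<.064)
for v in range(200,242,3):
    r=np.where(M[v,255:330])[0]+255
    if len(r): print(v,B[v,r[0]].round(4),B[v,r[-1]].round(4))
```

```text
[0.6294 0.1757 0.054 ]
[0.5176 0.1759 0.054 ]
[0.6272 0.0587 0.054 ]
[0.5158 0.0611 0.054 ]
bar [0.4595 0.1629 0.172 ] [0.4577 0.0728 0.172 ]
200 [0.6211 0.1756 0.0553] [0.6173 0.0613 0.0516]
203 [0.6139 0.1757 0.0555] [0.6097 0.0617 0.054 ]
206 [0.6073 0.1761 0.0532] [0.602  0.0621 0.0569]
209 [0.5996 0.1759 0.0563] [0.5953 0.0623 0.0544]
212 [0.5929 0.1763 0.0539] [0.5886 0.0626 0.0528]
215 [0.5858 0.1764 0.0543] [0.5811 0.0629 0.0549]
218 [0.5787 0.1764 0.0549] [0.5742 0.0632 0.0541]
221 [0.5718 0.1767 0.0542] [0.5671 0.0635 0.0548]
224 [0.5652 0.1771 0.0513] [0.5599 0.0615 0.0552]
227 [0.5579 0.177  0.0534] [0.5529 0.0618 0.0556]
230 [0.5509 0.1771 0.0537] [0.5462 0.0621 0.0538]
233 [0.5437 0.1747 0.0553] [0.5391 0.0624 0.0553]
236 [0.5371 0.1752 0.0523] [0.5321 0.0627 0.0558]
239 [0.53   0.175  0.0548] [0.5255 0.063  0.0532]
```

Emit:
{"op": "play_rows", "data": {
  "motion": [
    [0, 0, 0, 0, 22],
    [0, 0, 0, 0, 30],
    [0, 0, 0, 0, 45],
    [0, 0, 0, 0, 45],
    [0, 0, 0, 0, 45]
  ]
}}

```text
clock: 4.7
position: [0.5415, -0.0022, 0.0592]
ee_rot: [-0.0, -0.018, 1.0, 0.0]
contact_force: [0.2, -0.9, -0.3]
width: 0.0451
gripper_force: 0.0
```

Emit:
{"op": "play_rows", "data": {
  "motion": [
    [0, 0, -1.0, 0, 45],
    [0, 0, -2.4, 0, 45],
    [0, 0, -3.9, 0, 30],
    [0.7, 0.9, -3.9, 0, 0],
    [1.4, 1.8, -3.9, 0, 0]
  ]
}}

```text
clock: 5.32
position: [0.4828, 0.0683, 0.2162]
ee_rot: [0.001, -0.017, 1.0, 0.0]
contact_force: [-1.1, 1.0, 0.1]
width: -0.0
gripper_force: 0.0
```

Emit:
{"op": "play_rows", "data": {
  "motion": [
    [0.74, 0.94, 0, 0, 0],
    [0.74, 0.94, 0, 0, 0],
    [0.74, 0.94, 0, 0, 0],
    [0.74, 0.94, 0, 0, 0]
  ]
}}

```text
clock: 5.82
position: [0.453, 0.1035, 0.2153]
ee_rot: [0.0, -0.018, 1.0, -0.0]
contact_force: [0.6, -0.2, -0.2]
width: 0.0004
gripper_force: 0.0
```

Run:
```python
from h import *
s=manip.get_state();print(s['clock'],s['position'],tob(s['position']),s['ee_rot'],s['contact_force'],s['width'],s['gripper_force'])
d=shot('wrist');pickle.dump(d,open('w2.pkl','wb'));cv2.imwrite('pics/w2.png',d['img'][:,:,::-1])
```

```text
5.825 [0.45300991 0.10348232 0.21525891] [0.45644095 0.08711044 0.21525891] [ 2.55919482e-04 -1.75235971e-02  9.99846404e-01 -1.60249541e-04] [ 0.60846684 -0.22731679 -0.20046051] 0.0004452347339431945 0.0
```

View pics/w2.png

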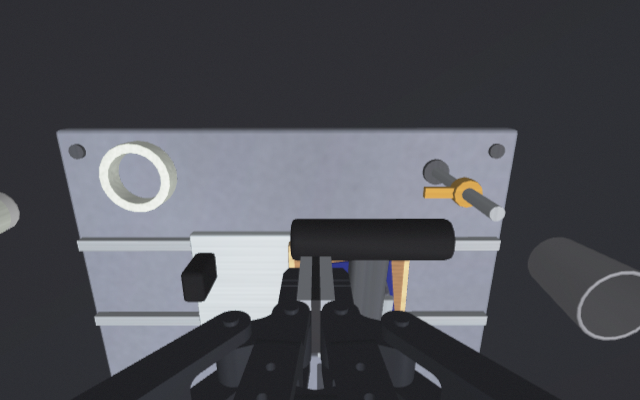

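The wrist view shows the closed fingertips (~315,260) just over the left (-y) half of the bar (291–453, 240), with the pointer at (438,193). I'll descend to first contact.

Run:
```python
from h import *
d=pickle.load(open('w2.pkl','rb'));B=tob(cloud(d))
P=B[190:197,426:448].reshape(-1,3);print('ptr',np.nanmedian(P,0))
print('bar top',np.nanmedian(B[225:250,380:440,2],0).mean(),np.nanmax(np.nanmedian(B[220:258,380:440,:],1)[:,2]))
for v in range(220,260,5): print(np.nanmedian(B[v,380:440],0).round(4))
print('base',np.nanmedian(B[145:165,220:400,2]))
```

```text
ptr [0.45325965 0.18007187 0.09686154]
bar top 0.18227688053898342 0.18406080455550872
[0.4475 0.1396 0.1712]
[0.4482 0.1385 0.1769]
[0.4499 0.1376 0.1801]
[0.4522 0.1376 0.1817]
[0.4544 0.1376 0.1833]
[0.4571 0.1375 0.1837]
[0.46   0.1375 0.1839]
[0.4634 0.1382 0.183 ]
base 0.01993508093741114
```

Emit:
{"op": "play_rows", "data": {
  "motion": [
    [0, 0, 0.4, 0, 0],
    [0, 0, 0.7, 0, 0],
    [0, 0, 0.9, 0, 0],
    [0, 0, 0.9, 0, 0]
  ]
}}

```text
clock: 6.38
position: [0.4509, 0.1036, 0.1789]
ee_rot: [-0.002, -0.018, 1.0, -0.0]
contact_force: [-3.9, -1.5, 6.5]
width: 0.0001
gripper_force: 3.0
```

Emit:
{"op": "play_rows", "data": {
  "motion": [
    [0, 0, 0.4, 0, 0],
    [0, 0, 0.8, 0, 0],
    [0, 0, 1.15, 0, 0],
    [0.05, 0, 1.4, 0, 0],
    [0.05, 0, 1.5, 0, 0]
  ]
}}

```text
clock: 7.0
position: [0.4497, 0.104, 0.1199]
ee_rot: [-0.0, -0.018, 1.0, -0.0]
contact_force: [-4.9, -0.9, 10.3]
width: -0.0001
gripper_force: 5.1
```

Emit:
{"op": "play_rows", "data": {
  "motion": [
    [0, 0, 0, 0, 0],
    [0, 0, 0, 0, 0],
    [0, 0, 0, 0, 0]
  ]
}}

```text
clock: 7.38
position: [0.4497, 0.1041, 0.1204]
ee_rot: [-0.0, -0.018, 1.0, -0.0]
contact_force: [-4.1, -1.1, 9.0]
width: -0.0002
gripper_force: 5.0
```

```bash
cat > m.py <<'E'
from h import *
import sys
s=manip.get_state();print(s['clock'],s['position'],tob(s['position']),s['ee_rot'],s['contact_force'],s['width'])
d=shot('wrist');pickle.dump(d,open('w3.pkl','wb'));cv2.imwrite(f'pics/{sys.argv[1]}.png',d['img'][:,:,::-1])
B=tob(cloud(d))
def seg(n,x0,x1,y0,y1,z0,z1):
    m=(B[...,0]>x0)&(B[...,0]<x1)&(B[...,1]>y0)&(B[...,1]<y1)&(B[...,2]>z0)&(B[...,2]<z1);P=B[m]
    print(n,m.sum(),'med',np.median(P,0).round(4),'p95',np.percentile(P,95,0).round(4))
seg('ptr',.445,.46,.168,.186,.085,.11)
for x in np.arange(.435,.47,.003): seg(f'bar{x:.3f}',x,x+.003,.13,.16,.08,.2)
E
python3 m.py w3
```

```text
7.375 [0.44965804 0.10406317 0.12043722] [0.45311216 0.08781155 0.12043722] [-2.39850610e-04 -1.80428918e-02  9.99837185e-01 -5.80099684e-06] [-4.11400641 -1.06912737  9.00320785] -0.0001706047897695383
ptr 520 med [0.4517 0.1782 0.0968] p95 [0.4564 0.1852 0.0979]
  return _methods._mean(a, axis=axis, dtype=dtype,
  ret = um.true_divide(
Traceback (most recent call last):
  File "m.py", line 10, in <module>
    for x in np.arange(.435,.47,.003): seg(f'bar{x:.3f}',x,x+.003,.13,.16,.08,.2)
                                       ~~~^^^^^^^^^^^^^^^^^^^^^^^^^^^^^^^^^^^^^^^
  File "m.py", line 8, in seg
    print(n,m.sum(),'med',np.median(P,0).round(4),'p95',np.percentile(P,95,0).round(4))
                                                        ~~~~~~~~~~~~~^^^^^^^^
IndexError: index -1 is out of bounds for axis 0 with size 0
```

View pics/w3.png

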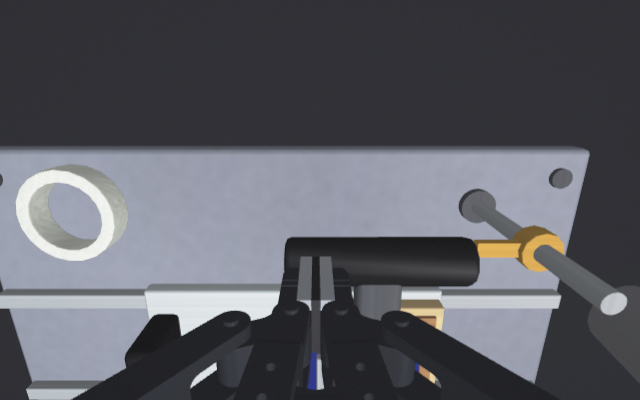

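The tips press the bar (285–478, y≈260), and the pointer (498,249) is still below it. I'll do the remaining distance gently.

Emit:
{"op": "play_rows", "data": {
  "motion": [
    [0, 0, 0.1, 0, 0],
    [0, 0, 0.2, 0, 0],
    [0, 0, 0.3, 0, 0],
    [0, 0, 0.3, 0, 0],
    [0, 0, 0.3, 0, 0]
  ]
}}

```text
clock: 8.05
position: [0.4499, 0.1041, 0.1086]
ee_rot: [0.0, -0.018, 1.0, 0.0]
contact_force: [-3.8, 0.3, 11.9]
width: 0.0003
gripper_force: 5.5
```

```bash
sed -i 's/P=B\[m\]$/P=B[m] if m.sum()>5 else np.zeros((9,3))/' m.py; python3 m.py w4
```

```text
8.05 [0.44992156 0.10408019 0.10855427] [0.45337612 0.08781908 0.10855427] [ 1.03158410e-05 -1.80410256e-02  9.99837247e-01  4.11063672e-06] [-3.76743347  0.34088158 11.88185852] 0.00025072788790835227
ptr 698 med [0.4522 0.1775 0.0967] p95 [0.4568 0.1851 0.0979]
bar0.435 0 med [0. 0. 0.] p95 [0. 0. 0.]
bar0.438 51 med [0.4408 0.1348 0.1858] p95 [0.441  0.1403 0.1884]
bar0.441 2200 med [0.4421 0.1358 0.1806] p95 [0.4436 0.1545 0.1874]
bar0.444 621 med [0.4455 0.1451 0.1044] p95 [0.4469 0.1584 0.1068]
bar0.447 477 med [0.4484 0.1448 0.107 ] p95 [0.4499 0.1585 0.1082]
bar0.450 457 med [0.4515 0.1446 0.108 ] p95 [0.4528 0.1583 0.1093]
bar0.453 358 med [0.4545 0.1455 0.1084] p95 [0.4558 0.1583 0.1093]
bar0.456 344 med [0.4575 0.1447 0.1079] p95 [0.4589 0.1583 0.1087]
bar0.459 187 med [0.4603 0.1448 0.1066] p95 [0.4618 0.1585 0.1077]
bar0.462 108 med [0.4627 0.145  0.1047] p95 [0.4635 0.1585 0.1053]
bar0.465 0 med [0. 0. 0.] p95 [0. 0. 0.]
bar0.468 0 med [0. 0. 0.] p95 [0. 0. 0.]
```

View pics/w4.png

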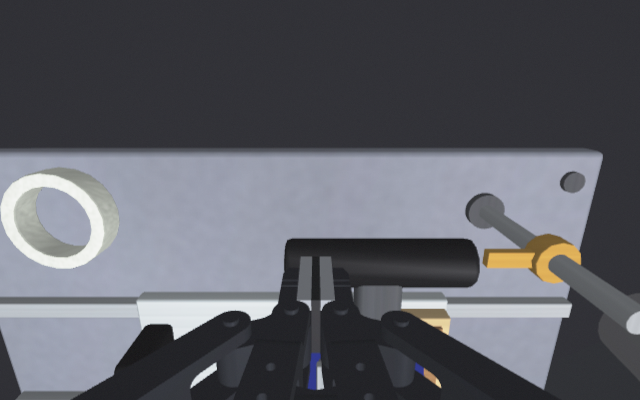

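The bar (285–478, y≈262) is now about level with the pointer (515,259). Depth shows it 2 mm high, so one small nudge, then a check of the board and bystanders.

Emit:
{"op": "play_rows", "data": {
  "motion": [
    [0, 0, 0.04, 0, 0],
    [0, 0, 0.04, 0, 0],
    [0, 0, 0.04, 0, 0],
    [0, 0, 0.04, 0, 0]
  ]
}}

```text
clock: 8.6
position: [0.45, 0.1041, 0.107]
ee_rot: [0.0, -0.018, 1.0, -0.0]
contact_force: [-3.2, -1.0, 10.4]
width: 0.0003
gripper_force: 5.5
```

```bash
python3 m.py w5 | egrep '^[0-9]|ptr|bar0.45'
python3 - <<'E'
from h import *
d=shot('top');d0=pickle.load(open('t2.pkl','rb'))
c=np.vstack([d['img'][145:300,170:480,::-1]]);cv2.imwrite('pics/t5.png',cv2.resize(c,(790,395),interpolation=cv2.INTER_CUBIC))
B=tob(cloud(d));m=(B[...,2]>.049)&(B[...,2]<.060)
for v in range(196,245,4):
    r=np.where(m[v,255:330])[0]+255
    if len(r): print(v,B[v,r[0]].round(4),B[v,r[-1]].round(4))
E
```

```text
8.6 [0.44998863 0.10406284 0.10700545] [0.45344252 0.08779932 0.10700545] [ 1.00600952e-04 -1.80240556e-02  9.99837548e-01 -7.67522073e-06] [-3.18539193 -0.95359484 10.44176671] 0.00029001705498441795
ptr 708 med [0.4519 0.1776 0.0966] p95 [0.4568 0.1853 0.0978]
bar0.450 464 med [0.4515 0.1451 0.1064] p95 [0.4528 0.1584 0.1076]
bar0.453 371 med [0.4543 0.1451 0.1069] p95 [0.4558 0.1586 0.1077]
bar0.456 337 med [0.4575 0.1448 0.1064] p95 [0.4589 0.1585 0.1072]
bar0.459 206 med [0.4603 0.1452 0.1052] p95 [0.4619 0.1583 0.1063]
196 [0.6299 0.1476 0.0539] [0.6264 0.0633 0.0543]
200 [0.6214 0.1758 0.0539] [0.6172 0.0613 0.0521]
204 [0.6119 0.176  0.0539] [0.607  0.0618 0.0554]
208 [0.6028 0.1763 0.052 ] [0.5972 0.0623 0.0574]
212 [0.593  0.1764 0.0533] [0.5881 0.0626 0.0556]
216 [0.5829 0.1761 0.0576] [0.5786 0.063  0.0559]
220 [0.574  0.1765 0.0548] [0.569  0.0635 0.0576]
224 [0.5652 0.1771 0.0514] [0.5599 0.0615 0.0554]
228 [0.5553 0.1768 0.0554] [0.5506 0.0619 0.0552]
232 [0.5462 0.1749 0.0534] [0.5454 0.1676 0.058 ]
```

View pics/t5.png

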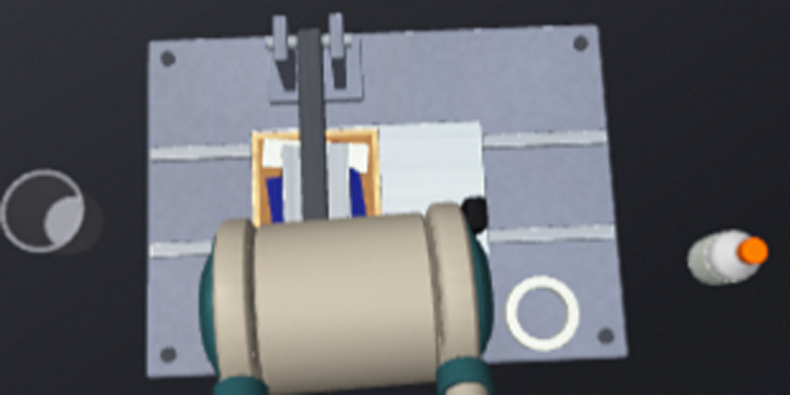

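The board is unmoved and centred at about .119 against the axis at .118. The bar is about 0.8 mm above pointer height with about 10 N on it, and the tape roll, bottle and cup are where they started. I'll hand in.

```bash
python3 -c "
from rig import manip
print(manip.sign_off())"
```

```text
the job is handed in; nothing more can be done
None
```

I handed the job in with the board centred to about 1 mm and the bar held about 1 mm above the pointer's height with about 10 N; the tape roll, bottle and cup looked unmoved, and `sign_off` gave no verdict.

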